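# Screw the extraction mouthpiece on until it faces the cast

### The arm

A 7-joint arm with a two-finger parallel gripper is mounted at the origin on a cart in front of the work surface, level with it; the furniture and walls round the work are solid. World frame = base frame: x ahead of the robot, y to its left, z up, the work surface at z = 0. Lengths are in m, angles in rad, forces in N, time in s.
With the tool pointing down it reaches from about 0.4 to 0.9 m from the base axis. Payload 5.5 kg.
Tool frame: the origin (TCP) lies on the centre line of the jaws, within the pads' length; the fingertips stand 8 mm ahead of it and the grasp point (between the pads) lies 11 mm behind it; z points along the fingers, y is the line along which they close (so a half turn about z gives the same grasp; the last joint's range is limited). The gripper opens to 85 mm and grips with 20 to 120 N. Pads are 22 mm wide; open, the fingers measure 114 mm over their backs; the gripper's body (76 mm by 85 mm) begins 54 mm behind the grasp point. The pads swing forward as they close: fully open they stand 13 mm farther back than shut.
Start: joints at [1.37, 0.501, -0.427, 1.55, 0.221, 1.138, -0.21], TCP at [0.291, -0.581, 0.239] pointing down, gripper open.
Joint ranges: [-2.88, 2.88], [-0.31, 2.03], [-1.54, 1.56], [0.2, 2.42], [-1.41, 4.55], [0.19, 2.02], [-2.57, 2.57]. Speed limits (rad/s): [2.57, 2.57, 3.14, 3.14, 3.14, 3.14, 3.14].

### API

Orientations are given as a rotation vector (axis times angle).
In Python, from bench import bot gives the robot as it stands.
- The arm moves only by the shell command python3 -m handwheel 'ROWS' [FORCE]. ROWS is JSON, one flat list of numbers, 7 for each row, row after row: the closure, from 0 (fully open) to 1 (shut), then the shift along the tool's x, y, z in mm, then the turn, a rotation vector about the tool's x, y, z in degrees. In form: [claw, dx, dy, dz, wx, wy, wz, claw, dx, dy, dz, wx, wy, wz, ...]. A call has 1 to 12 rows; each row shifts and turns the commanded pose from where the row before left it, along the tool's axes as they then stand; what a row does not reach is not made up. A row lasts 1/8 s, in which the tool goes at most 62.5 mm and 10.7 degrees, less where a joint would pass 70% of its speed; a pose out of reach is approached as far as the arm can. A call with a gripper value outside its range is refused whole. The fingers move at their own pace and stop on an object; FORCE is the grip in N (left out, the last holds). Time passes only in rows, so rows that do not move let the fingers close. It gives the time, the measured TCP pose, the force, the opening and the grip force at its end, in the units of the state.
- bot.get_state(): the state, without advancing time (a new reading comes with each control period).
- bot.camera(name): name is "scene" or "top" or "wrist"; returns a dict with "img" (384x512x3 uint8, red, green, blue), "z_map" (384x512 float32, m along the optical axis (not along the pixel's ray), 0 where there is no reading), "vfov" (degrees; the focal length in pixels is half the picture's height over the tangent of half this angle, whatever the lens; pixels are square), "cx", "cy" (the principal point, pixels), "k1" (the pictures are not rectified: a ray, as slopes to the right and down, at radius r is drawn at 1 + k1 r^2 times it, then the intrinsics apply), "rvec" (rotation vector, rad) and "tvec" (3), from world to camera coordinates, as OpenCV has them. Camera axes: x right, y down, z forward; pixel columns grow to the right and rows downward; lengths in m; the calibration is good to about 2 mm. A picture is of the moment at which its call begins.
- bot.hand_in(): hands the job in; it is judged then, once.
Trained networks look in a picture, given as the dict that the camera call returned (one of the last four; its "shot" number tells which), for a name from the list of things; names that differ only in an ending like _2 or _b are one class to them, and where a whole thing is asked for, a point or a joint stands for the part that bears it (a point fixed in the world has none). Each returns a list of dicts, best first, with "conf" (0 to 1); they miss things now and then, are a little off and sometimes report something else, mostly with a low value. They report only what shows in the picture. A call takes as long as a camera call.
- bot.cut_out(query, picture): "mask" (384x512 bool, what is visible of it) and "rect" ([left, top, width, height] in pixels, round what is visible of it).
- bot.tip_of(query, picture): "point" ([column, row] in pixels: a listed point, or the origin of a listed thing).
The state is a dict: "t": time; "joint_pos": joint angles; "qd": joint speeds; "joint_efforts": joint torques, N m; "ee_pos": TCP position; "eef_rot": TCP orientation; "contact_force": force on the tool from outside, world axes, zero at the start; "wrist_torque": the same for the moment, N m; "grip_width": finger opening in m; "grip_force": force on a finger pad.
Only numpy, scipy, OpenCV 4.12 (cv2) and the standard library are available. Lean on these libraries where they do the work, as an engineer would, in place of code of your own. Each camera call takes 0.05 s, during which the arm holds its last target. There are 200 camera calls.

### The job

Fit the loose dust-extraction mouthpiece back on its pipe stub: set it over the stub with its mouth above the white bar, press it gently down against the sprung seal and screw it clockwise until its open mouth points straight at the dental cast that stands on the bare worktop beside it. Leave it locked under the ribs and let go; do not crush the seal, force the mouthpiece, or move the cast or the other things.

Things in the scene. Friction and masses are not known exactly. Their poses are not given: they have to be found in the camera images.
- mouthpiece: Loose grey suction mouthpiece with orange wing grip and orange-rimmed mouth, about 0.16 kg, upright on the worktop at the start. Origin: centre of its open underside on the screw axis; z up along that axis, x the way the mouth points. Collar 62 mm outside, 53 mm bore; body top at 60 mm; inner guide of 39 mm bore from 24 to 36 mm height.
- mouth (a point): Centre of the mouth's open end: 69 mm out along the mouthpiece's x, 44 mm above its origin; the mouth is 47 mm wide and 31 mm high. Same axes as the mouthpiece.
- pin (a point): Inner end of one of two steel pins of 6 mm diameter inside the collar, at the mouthpiece's +y (the other at -y), 5 mm above its underside, reaching in to 19.5 mm from the axis. Pressed too little, the pins run against the catch noses of the ribs; do not force them: the contact forces between mouthpiece and stub, all added up, are about 15 to 30 N in good work and must stay below 50 N.
- wing (a point): Grip point in the orange wing on the mouthpiece, on the screw axis, 80 mm above the mouthpiece's origin, same axes. The wing is 14 mm thick along y, 46 mm long along x and runs from 60 to 94 mm above that origin: pinch its flat sides from above, fingertips no lower than 62 mm above the origin.
- stub: Fixed pipe stub: blue flange 120 x 120 x 12 mm; origin at the centre of its underside on the worktop, z up. In it stands a pipe of 36 mm diameter, its top (coned over 8 mm) 70 mm above the origin PLUS a riser height of 0 to 20 mm that differs each time and is not measured: feel for it. All heights marked + are raised by it.
- white_bar (a point): Middle of the white bar (82 x 9 mm) along one edge of the stub's flange, 51 mm out along the stub's +x, 13 mm above its origin. With the mouth pointing over it (within 8 degrees) the pins pass down the gaps and the mouthpiece rests on the seal, its origin 30 mm + above the stub's; turned more, it lands on the ribs at 37 mm +.
- gap (a point): On the flange below one of the two gaps, 40 degrees wide, at the stub's +y and -y, 20.5 mm from the axis, between two helical steel ribs round the pipe (46 mm across, tops 39.5 to 40.5 mm +, undersides at 35 mm + on a catch nose 9 degrees long, then 35.9 falling to 34.9 mm +). The ribs run clockwise (from above) from 20 to 160 degrees past each gap; beyond that the pins leave them, with no end stop.
- seal (a joint): How far the sprung black seal ring (64 mm across, free top 30 mm + above the stub's origin) is pushed down, in m, positive down. 3 N to start, 3 N more per mm; over 0.005 (18 N) is crushed. Press about 3.5 mm (13.5 N) to bring the pins below the ribs, turn clockwise, pressing for the first 35 degrees; then the ribs hold it at 0.002 to 0.003 and friction keeps the angle. It can be turned back.
- cast: Loose dental cast, a brown jaw model with a yellow plate, 57 x 67 x 40 mm, on the worktop 0.15 to 0.20 m from the stub's axis, to the robot's right of the stub, 85 to 107 degrees clockwise of the white bar. Origin: centre of its underside, z up. Seen from above, the mouth must point at this centre.
- jar: Brown jar with a white screw lid, 52 mm across, 48 mm high, a bystander at the back. Origin: centre of its underside.
- brush: Wooden bench brush, 26 x 150 x 25 mm, a bystander at the right. Origin: centre of its underside.

How it is judged:
By the outcome, as a careful person would: the job done as asked, in the order asked, and still so for the second after the job is handed in, with the robot touching nothing.
It also fails if it takes over 46 s, if anything falls off the work surface, if the arm or the gripper's body presses on something with over 40 N, if the wrist force passes 120 N, or if a joint passes its speed limit or range.

## Working session

There is one attempt and no reset: what is moved stays moved. The work goes in short steps, Python scripts to look and compute and a shell command to move; the robot and the scene stay as the last step left them, time stands still between calls to the robot, and variables do not carry over. Pictures are saved under pics/ and viewed, at most 10 in all, crops included, and the job is handed in when it is done.

```bash
ls; mkdir -p pics; cat > h.py <<'E'
import numpy as np, cv2
from scipy.spatial.transform import Rotation as R
from bench import bot
def ray(p,uv):
    f=p["img"].shape[0]/2/np.tan(np.radians(p["vfov"])/2)
    d=(np.atleast_2d(uv).astype(float)-[p["cx"],p["cy"]])/f
    s=cv2.undistortPoints(d.reshape(-1,1,2),np.eye(3),np.array([p["k1"],0,0,0.])).reshape(-1,2)
    return np.c_[s,np.ones(len(s))]
def cam(p): return R.from_rotvec(np.ravel(p["rvec"])).as_matrix(),np.ravel(p["tvec"])
def at_z(p,uv,z):
    M,t=cam(p); d=ray(p,uv)@M; c=-M.T@t
    return c+d*((z-c[2])/d[:,2])[:,None]
def cloud(p,mask):
    v,u=np.nonzero(mask&(p["z_map"]>0)); c=ray(p,np.c_[u,v])*p["z_map"][v,u][:,None]
    M,t=cam(p); return (c-t)@M
def save(p,n): cv2.imwrite(f"pics/{n}.png",p["img"][:,:,::-1])
def axes(xyz,yaw_from=None):
    s=bot.get_state(); M=R.from_rotvec(s["eef_rot"]).as_matrix(); return M.T@(np.array(xyz)-s["ee_pos"])*1000
E
python3 - <<'E'
from h import *
np.set_printoptions(precision=4,suppress=True)
s=bot.get_state(); print(s["t"],s["ee_pos"],R.from_rotvec(s["eef_rot"]).as_matrix())
Z=dict(mouthpiece=0,mouth=.044,wing=.08,stub=0,white_bar=.013,gap=.012,cast=0,jar=0,brush=0)
for n in ["top","scene"]:
    p=bot.camera(n); save(p,n)
    for q in Z:
        print(n,q,[(np.round(r["conf"],2),np.round(r["point"]),at_z(p,r["point"],Z[q])[0]) for r in bot.tip_of(q,p)[:2]])
    for q in ["mouthpiece","stub","cast"]:
        m=bot.cut_out(q,p)
        if m: c=cloud(p,m[0]["mask"]); print(q,m[0]["conf"],m[0]["rect"],np.percentile(c,[2,50,98],axis=0))
E
```

```text
pics
0.0 [ 0.2904 -0.5808  0.2383] [[ 0.8944  0.4473 -0.0008]
 [ 0.4473 -0.8944  0.0018]
 [ 0.0001 -0.0019 -1.    ]]
top mouthpiece [(np.float64(0.87), array([178., 229.]), array([ 0.4656, -0.0054,  0.    ])), (np.float64(0.47), array([250., 187.]), array([ 0.5808, -0.1958,  0.    ]))]
top mouth []
top wing [(np.float64(0.64), array([172., 224.]), array([ 0.4708, -0.0037,  0.08  ]))]
top stub [(np.float64(0.68), array([249., 210.]), array([ 0.5174, -0.1939,  0.    ]))]
top white_bar [(np.float64(0.85), array([250., 190.]), array([ 0.5713, -0.1973,  0.013 ])), (np.float64(0.18), array([166., 232.]), array([0.4576, 0.0233, 0.013 ]))]
top gap [(np.float64(0.75), array([241., 209.]), array([ 0.519 , -0.1731,  0.012 ])), (np.float64(0.38), array([251., 190.]), array([ 0.5701, -0.1981,  0.012 ]))]
top cast [(np.float64(0.86), array([313., 218.]), array([ 0.4993, -0.3655,  0.    ])), (np.float64(0.62), array([246., 206.]), array([ 0.5287, -0.1858,  0.    ]))]
top jar [(np.float64(0.8), array([231., 145.]), array([ 0.6983, -0.1437,  0.    ]))]
top brush [(np.float64(0.64), array([376., 228.]
[... 760 characters left out ...]
   ]))]
scene white_bar [(np.float64(0.97), array([252., 216.]), array([ 0.5743, -0.192 ,  0.013 ]))]
scene gap [(np.float64(0.64), array([269., 224.]), array([ 0.5171, -0.1757,  0.012 ]))]
scene cast [(np.float64(0.72), array([293., 196.]), array([ 0.5161, -0.3524,  0.    ]))]
scene jar [(np.float64(0.76), array([208., 217.]), array([ 0.695 , -0.1493,  0.    ]))]
scene brush [(np.float64(0.67), array([326., 175.]), array([ 0.4613, -0.5256,  0.    ]))]
mouthpiece 0.57 [228.9, 238.9, 42.6, 47.1] [[ 0.4349 -0.0361 -0.0014]
 [ 0.4673  0.0082  0.0553]
 [ 0.5349  0.0282  0.0932]]
cast 0.63 [285.3, 181.9, 20.5, 20.7] [[ 0.4741 -0.3866  0.0003]
 [ 0.4993 -0.3455  0.0156]
 [ 0.5253 -0.3346  0.0345]]
```

```bash
python3 -m handwheel '[0,34,-36,-4,0,0,0,0,34,-36,-4,0,0,0,0,34,-36,-4,0,0,0,0,34,-36,-4,0,0,0,0,34,-36,-4,0,0,0,0,34,-36,-4,0,0,0,0,34,-36,-4,0,0,0,0,34,-36,-4,0,0,0,0,34,-36,-4,0,0,0,0,34,-36,-4,0,0,0,0,34,-36,-4,0,0,0,0,34,-36,-4,0,0,0]'
python3 -m handwheel '[0,0,0,0,0,0,10,0,0,0,0,0,0,10,0,0,0,0,0,0,10,0,0,0,0,0,0,0]'
cat > look.py <<'E'
import sys
from h import *
np.set_printoptions(precision=4,suppress=True)
def st():
    s=bot.get_state(); M=R.from_rotvec(s["eef_rot"]).as_matrix()
    print("t",s["t"],"p",np.array(s["ee_pos"]),"yaw",np.degrees(np.arctan2(M[1,0],M[0,0])),"tilt",M[:,2],"F",np.array(s["contact_force"]),"T",np.array(s["wrist_torque"]),"w",s["grip_width"],s["grip_force"],"q",np.array(s["joint_pos"]))
if __name__=="__main__":
    st()
    p=bot.camera("wrist"); save(p,sys.argv[1])
    Z=dict(mouthpiece=0,mouth=.044,wing=.08,stub=0,white_bar=.013,gap=.012,cast=0)
    for q in sys.argv[2:]:
        print(q,[(np.round(r["conf"],2),np.round(r["point"]),at_z(p,r["point"],Z[q])[0]) for r in bot.tip_of(q,p)[:2]])
E
python3 look.py w1 mouthpiece mouth wing
```

```text
t: 2.8
ee_pos: [0.4628, -0.011, 0.2878]
eef_rot: [3.057, 0.721, 0.001]
contact_force: [1.0, -0.5, -0.1]
grip_width: 0.0856
grip_force: 0.0
t: 3.3
ee_pos: [0.4624, -0.0123, 0.2875]
eef_rot: [3.14, -0.091, 0.0]
contact_force: [0.6, -0.1, -0.1]
grip_width: 0.0856
grip_force: 0.0
t 3.3 p [ 0.4624 -0.0123  0.2875] yaw -3.3183128084957563 tilt [ 0.0003 -0.0003 -1.    ] F [ 0.615  -0.0956 -0.0901] T [ 0.003  -0.0192  0.0133] w 0.08560924244854358 0.0 q [ 0.6948  0.1344 -0.7821  1.9349  0.1058  1.113  -1.7583]
mouthpiece [(np.float64(0.71), array([252., 152.]), array([ 0.4652, -0.0062,  0.    ]))]
mouth [(np.float64(0.69), array([256.,  96.]), array([ 0.5329, -0.0153,  0.044 ]))]
wing [(np.float64(0.63), array([250., 162.]), array([ 0.4688, -0.0054,  0.08  ]))]
```

View pics/w1.png

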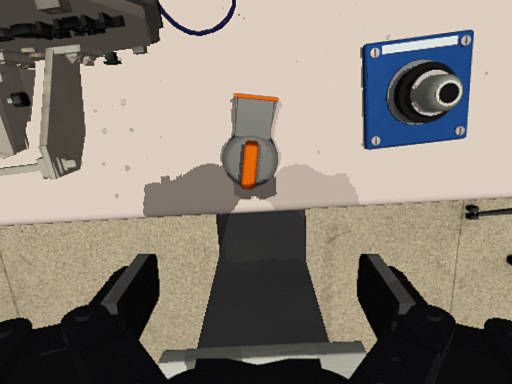

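View pics/top.png

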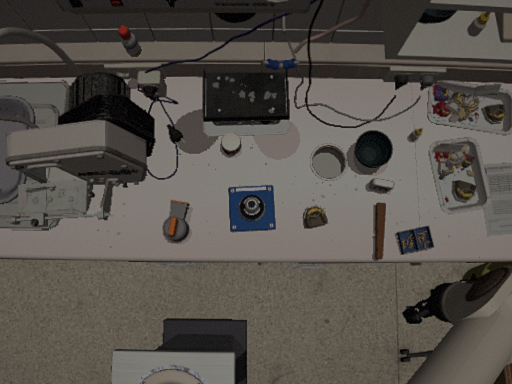

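```bash
cat > meas.py <<'E'
from h import *
np.set_printoptions(precision=4,suppress=True)
p=bot.camera("wrist"); hsv=cv2.cvtColor(p["img"],cv2.COLOR_RGB2HSV)
def pca(c):
    c=c[:,:2]; m=(c.min(0)+c.max(0))/2; w,v=np.linalg.eigh(np.cov(c.T)); a=v[:,1]; a=a*np.sign(a[0]); return c.mean(0),m,np.degrees(np.arctan2(a[1],a[0]))
org=(hsv[...,0]<20)&(hsv[...,1]>150)&(hsv[...,2]>80)
c=cloud(p,org); t=c[(c[:,2]>.085)&(c[:,2]<.1)]; print("wing top",len(t),pca(t),np.median(t[:,2]))
r=c[(c[:,2]>.01)&(c[:,2]<.075)&(c[:,0]>.51)]; print("rim",len(r),pca(r),r.min(0),r.max(0))
m=bot.cut_out("mouthpiece",p)
if m:
    c=cloud(p,m[0]["mask"]); print("mp",np.percentile(c,[1,50,99],axis=0))
blue=(hsv[...,0]>100)&(hsv[...,0]<125)&(hsv[...,1]>150)&(hsv[...,2]>80)
bm=np.zeros(blue.shape,bool); bm[20:170,340:490]=blue[20:170,340:490]
con=max(cv2.findContours(bm.astype(np.uint8),0,2)[0],key=cv2.contourArea)
g=at_z(p,con.reshape(-1,2),.012)[:,:2]; rc=cv2.minAreaRect((g*1000).astype(np.float32)); print("flange",rc,"box",cv2.boxPoints(rc))
wb=bm*0; wb=(hsv[...,1]<60)&(hsv[...,2]>200); w=np.zeros(blue.shape,bool); w[34:58,378:464]=wb[34:58,378:464]
v,u=np.nonzero(w); g=at_z(p,np.c_[u,v],.013); print("bar",len(u),g.mean(0),pca(g))
for q in ["stub","white_bar","gap"]:
    print(q,[(r["conf"],r["point"],at_z(p,r["point"],dict(stub=0,white_bar=.013,gap=.012)[q])[0]) for r in bot.tip_of(q,p)[:2]])
c=cloud(p,np.ones(blue.shape,bool)); k=c[(np.hypot(c[:,0]-.522,c[:,1]+.198)<.03)]; print("pipe top z",np.percentile(k[:,2],[90,97,99.5])); k=k[k[:,2]>np.percentile(k[:,2],99.5)-.012];print(k.min(0),k.max(0))
E
python3 meas.py
```

```text
wing top 636 (array([ 0.4681, -0.0048]), array([ 0.4669, -0.0049]), np.float64(-9.18187799334448)) 0.09452000396317829
rim 163 (array([ 0.5324, -0.0146]), array([ 0.5328, -0.0153]), np.float64(81.23573854952853)) [ 0.5281 -0.0379  0.0561] [0.5374 0.0072 0.0621]
mp [[ 0.4429 -0.0338  0.0319]
 [ 0.4851 -0.0079  0.0599]
 [ 0.5347  0.0233  0.0958]]
flange ((525.3193969726562, -200.18714904785156), (117.30994415283203, 117.03193664550781), 3.365128755569458) box [[ 463.3307 -145.2151]
 [ 470.2004 -262.0452]
 [ 587.308  -255.1592]
 [ 580.4384 -138.3291]]
bar 809 [ 0.5787 -0.1917  0.013 ] (array([ 0.5787, -0.1917]), array([ 0.5798, -0.1957]), np.float64(87.62948751168717))
stub [(0.81, [413.5, 92.4], array([ 0.5254, -0.2022,  0.    ]))]
white_bar [(0.72, [419.7, 45.8], array([ 0.5747, -0.1991,  0.013 ]))]
gap [(0.63, [400.0, 92.5], array([ 0.5266, -0.1815,  0.012 ]))]
pipe top z [0.0787 0.0795 0.0803]
[ 0.5073 -0.2177  0.0683] [ 0.5426 -0.1831  0.0812]
```

```bash
python3 -m handwheel '[0,0,0,0,0,0,5.7,0,3.6,-8,30,0,0,0,0,0,0,40,0,0,0,0,0,0,40,0,0,0,0,0,0,40,0,0,0,0,0,0,30,0,0,0,0,0,0,20,0,0,0,0,0,0,10,0,0,0,0,0,0,0,0,0,0]'
python3 -m handwheel '[0.7,0,0,0,0,0,0,0.8,0,0,0,0,0,0,0.9,0,0,0,0,0,0,1,0,0,0,0,0,0,1,0,0,0,0,0,0,1,0,0,0,0,0,0,1,0,0,0,0,0,0]' 60
python3 -c "
from look import *
st()"
```

```text
t: 4.88
ee_pos: [0.4671, -0.005, 0.0771]
eef_rot: [-3.131, 0.25, 0.001]
contact_force: [-0.3, -0.0, -0.2]
grip_width: 0.0855
grip_force: 0.0
t: 5.75
ee_pos: [0.4675, -0.0051, 0.0775]
eef_rot: [3.132, -0.25, 0.001]
contact_force: [-1.1, -0.3, 5.4]
grip_width: 0.0126
grip_force: 62.0
t 5.75 p [ 0.4675 -0.0051  0.0775] yaw -9.120861406958975 tilt [ 0.0004 -0.0002 -1.    ] F [-1.1085 -0.3334  5.4004] T [-0.1586  0.1426  0.0091] w 0.012636810732599785 62.0428991317749 q [ 0.4887  0.4747 -0.6358  2.1134  0.4437  0.685  -2.1748]
```

```bash
python3 -m handwheel '[1,0,0,-10,0,0,0,1,0,0,-30,0,0,0,1,0,0,-40,0,0,0,1,0,0,-40,0,0,0,1,0,0,0,0,0,-6.2,1,0,0,0,0,0,-6.2,1,17,29,0,0,0,0,1,17,29,0,0,0,0,1,18,30,0,0,0,0,1,0,0,0,0,0,0,1,0,0,0,0,0,0]'
python3 look.py w2 stub white_bar gap mouthpiece mouth wing cast
cat > m2.py <<'E'
from h import *
np.set_printoptions(precision=4,suppress=True)
p=bot.camera("wrist"); hsv=cv2.cvtColor(p["img"],cv2.COLOR_RGB2HSV)
blue=(hsv[...,0]>100)&(hsv[...,0]<125)&(hsv[...,1]>150)&(hsv[...,2]>80)
con=max(cv2.findContours(blue.astype(np.uint8),0,2)[0],key=cv2.contourArea)
g=at_z(p,con.reshape(-1,2),.012)[:,:2]; print("flange",cv2.boxPoints(cv2.minAreaRect((g*1000).astype(np.float32))),cv2.minAreaRect((g*1000).astype(np.float32)))
org=(hsv[...,0]<20)&(hsv[...,1]>150)&(hsv[...,2]>80); c=cloud(p,org); print("orange",len(c),np.percentile(c,[1,50,99],axis=0) if len(c) else 0)
E
python3 m2.py
```

```text
t: 7.12
ee_pos: [0.5234, -0.0893, 0.1971]
eef_rot: [-3.139, -0.09, 0.002]
contact_force: [-0.3, 0.4, -2.0]
grip_width: 0.0129
grip_force: 61.0
t 7.125 p [ 0.5234 -0.0893  0.1971] yaw 3.291602727418732 tilt [-0.0012  0.001  -1.    ] F [-0.3494  0.397  -1.9898] T [0.054  0.0333 0.0185] w 0.012852170101082612 61.02697491645813 q [ 0.7215  0.3985 -0.7409  1.8824  0.3189  0.9833 -1.6735]
stub [(np.float64(0.74), array([368., 175.]), array([ 0.5241, -0.2013,  0.    ]))]
white_bar [(np.float64(0.71), array([377., 124.]), array([ 0.5762, -0.1976,  0.013 ]))]
gap [(np.float64(0.95), array([351., 178.]), array([ 0.5231, -0.1811,  0.012 ]))]
mouthpiece [(np.float64(0.94), array([262., 213.]), array([ 0.4768, -0.0964,  0.    ]))]
mouth [(np.float64(0.68), array([259., 109.]), array([ 0.5846, -0.0873,  0.044 ]))]
wing [(np.float64(0.98), array([257., 269.]), array([ 0.4565, -0.0932,  0.08  ]))]
cast []
flange [[ 464.4701 -145.2933]
 [ 471.571  -262.4676]
 [ 588.208  -255.3993]
 [ 581.1072 -138.225 ]] ((526.3390502929688, -200.34628295898438), (116.8509750366211, 117.38924407958984), 3.467918872833252)
orange 5144 [[ 0.5024 -0.1067  0.1524]
 [ 0.5388 -0.0899  0.2139]
 [ 0.5921 -0.0663  0.2159]]
```

View pics/w2.png

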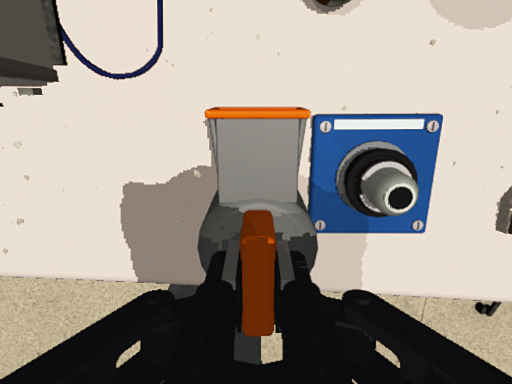

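```bash
python3 - <<'E'
from h import *
p=bot.camera("wrist"); g=p["img"].max(2); m=np.zeros(g.shape,np.uint8); m[180:214,384:416]=(g[180:214,384:416]<40)
n,l,s,c=cv2.connectedComponentsWithStats(m); i=1+s[1:,4].argmax(); print(c[i],s[i],at_z(p,c[i],.08),at_z(p,c[i],.07))
k=cloud(p,np.ones(g.shape,bool)); k=k[np.hypot(k[:,0]-.5255,k[:,1]+.2)<.03]
for a,b in [(.074,.079),(.079,.09)]:
    q=k[(k[:,2]>a)&(k[:,2]<b)]; print(len(q), cv2.minEnclosingCircle((q[:,:2]*1000).astype(np.float32)))
print(np.percentile(k[:,2],[97,99.5]))
print(axes([.5255,-.2003,.1971]))
E
```

```text
[398.74151436 198.48302872] [388 188  23  22 383] [[ 0.52539977 -0.20094858  0.08      ]] [[ 0.52250832 -0.20547016  0.07      ]]
791 ((525.3162841796875, -200.8358917236328), 15.920204162597656)
319 ((525.1025390625, -200.85992431640625), 12.38034725189209)
[0.07951752 0.08016015]
[ -5.0204609  110.36704549   0.30453909]
```

```bash
python3 -m handwheel '[1,-1,28,0,0,0,0,1,-1,28,0,0,0,0,1,-1.5,28,0,0,0,0,1,-1.6,26.8,0,0,0,0,1,0,0,0,0,0,0,1,0,0,20,0,0,0,1,0,0,15,0,0,0,1,0,0,8,0,0,0,1,0,0,6,0,0,0,1,0,0,4,0,0,0,1,0,0,0,0,0,0]'
python3 -c "
from look import *
st()"
```

```text
t: 9.0
ee_pos: [0.5255, -0.2009, 0.1443]
eef_rot: [-3.14, -0.09, -0.0]
contact_force: [-0.6, 1.1, -1.8]
grip_width: 0.0128
grip_force: 61.1
t 9.0 p [ 0.5255 -0.2009  0.1443] yaw 3.278040808758516 tilt [ 0.0001  0.0001 -1.    ] F [-0.6015  1.1405 -1.7716] T [ 0.0362 -0.0205 -0.0104] w 0.012777972176649081 61.109633445739746 q [ 0.8334  0.513  -0.6622  1.85    0.3915  0.9119 -1.5243]
```

```bash
python3 -m handwheel '[1,0,0,6,0,0,0,1,0,0,4,0,0,0,1,0,0,3,0,0,0,1,0,0,3,0,0,0,1,0,0,3,0,0,0,1,0,0,0,0,0,0]'
python3 -c "
from look import *
st()"
```

```text
t: 9.75
ee_pos: [0.5253, -0.2008, 0.125]
eef_rot: [-3.14, -0.09, 0.001]
contact_force: [-0.2, 0.7, -1.0]
grip_width: 0.0129
grip_force: 61.1
t 9.75 p [ 0.5253 -0.2008  0.125 ] yaw 3.2748491127869688 tilt [-0.0004  0.0002 -1.    ] F [-0.2154  0.6977 -0.992 ] T [ 0.0223 -0.0008 -0.0097] w 0.012886979124657486 61.108800172805786 q [ 0.8207  0.5389 -0.647   1.8623  0.4135  0.8782 -1.5416]
```

```bash
python3 -m handwheel '[1,0,0,2,0,0,0,1,0,0,2,0,0,0,1,0,0,1,0,0,0,1,0,0,0,0,0,0]'; python3 -m handwheel '[1,0,0,1,0,0,0,1,0,0,1,0,0,0,1,0,0,0,0,0,0]';  python3 -m handwheel '[1,0,0,1,0,0,0,1,0,0,0,0,0,0]'
```

```text
t: 10.25
ee_pos: [0.5254, -0.2009, 0.1202]
eef_rot: [-3.14, -0.09, 0.0]
contact_force: [-0.7, -0.2, -2.1]
grip_width: 0.0128
grip_force: 61.0
t: 10.62
ee_pos: [0.5254, -0.2009, 0.1182]
eef_rot: [-3.14, -0.09, 0.0]
contact_force: [-0.1, -0.4, -1.8]
grip_width: 0.0128
grip_force: 61.1
t: 10.88
ee_pos: [0.5254, -0.2009, 0.1172]
eef_rot: [-3.14, -0.09, 0.0]
contact_force: [-0.9, -0.2, -1.9]
grip_width: 0.0126
grip_force: 61.1
```

```bash
for i in 1 2 3; do python3 -m handwheel '[1,0,0,0.7,0,0,0,1,0,0,0,0,0,0]' | grep -E "pos|contact"; done
```

```text
ee_pos: [0.5254, -0.2009, 0.1166]
contact_force: [0.2, 0.1, -1.7]
ee_pos: [0.5254, -0.2009, 0.1159]
contact_force: [-0.0, -1.2, -2.1]
ee_pos: [0.5256, -0.2008, 0.1155]
contact_force: [-0.9, 0.0, 1.5]
```

```bash
for i in 1 ; do python3 -m handwheel '[1,0,0,1,0,0,0,1,0,0,0,0,0,0]' | grep -E "pos|contact";python3 -m handwheel '[1,0,0,1,0,0,0,1,0,0,0,0,0,0]' | grep -E "pos|contact"; python3 -m handwheel '[1,0,0,0.7,0,0,0,1,0,0,0,0,0,0]' | grep -E "pos|contact"; done
```

```text
ee_pos: [0.5256, -0.2008, 0.1145]
contact_force: [-3.2, 0.6, 3.6]
ee_pos: [0.5256, -0.2009, 0.1136]
contact_force: [-1.7, 1.5, 6.1]
ee_pos: [0.5257, -0.2009, 0.1131]
contact_force: [-2.3, 1.5, 7.5]
```

```bash
python3 -m handwheel '[1,0,0,1,0,0,0,1,0,0,0.8,0,0,0,1,0,0,0,0,0,0]' | grep -E "pos|contact"
```

```text
ee_pos: [0.5258, -0.2009, 0.1118]
contact_force: [-3.7, 1.6, 11.3]
```

```bash
python3 -m handwheel '[1,0,0,0,0,0,5,1,0,0,0,0,0,5,1,0,0,0,0,0,0]' | grep -E "pos|contact|rot";  python3 -m handwheel '[1,0,0,0,0,0,5,1,0,0,0,0,0,0]' | grep -E "pos|contact|rot"; python3 -c "
from look import *
st()"
```

```text
ee_pos: [0.5269, -0.2014, 0.1123]
eef_rot: [3.135, -0.185, 0.005]
contact_force: [-1.5, 0.4, 10.5]
ee_pos: [0.5272, -0.2015, 0.1123]
eef_rot: [3.124, -0.322, 0.006]
contact_force: [-1.1, 0.6, 10.7]
t 13.375 p [ 0.5272 -0.2015  0.1123] yaw -11.764525552063601 tilt [ 0.0034 -0.0018 -1.    ] F [-1.0583  0.5926 10.7081] T [-0.011   0.3878  0.0173] w 0.012857073876102453 62.803122997283936 q [ 0.7651  0.5408 -0.5741  1.8697  0.3864  0.8392 -1.7816]
```

```bash
python3 -m handwheel '[1,0,0,0.5,0,0,0,1,0,0,0,0,0,0]' | grep -E "pos|contact|rot";  python3 -m handwheel '[1,0,0,0,0,0,4,1,0,0,0,0,0,0]' | grep -E "pos|contact|rot"; python3 -c "
from look import *
st()"
```

```text
ee_pos: [0.5272, -0.2015, 0.1119]
eef_rot: [3.124, -0.321, 0.006]
contact_force: [-1.7, 0.2, 11.6]
ee_pos: [0.5274, -0.2016, 0.112]
eef_rot: [3.111, -0.43, 0.006]
contact_force: [-0.7, 0.4, 11.4]
t 13.875 p [ 0.5274 -0.2016  0.112 ] yaw -15.749823736591887 tilt [ 0.0038 -0.002  -1.    ] F [-0.7059  0.4006 11.4061] T [-0.0277  0.4076  0.0701] w 0.013093838510135427 62.94741868972778 q [ 0.7527  0.5374 -0.5576  1.8701  0.3754  0.8351 -1.8422]
```

```bash
for i in 1; do python3 -m handwheel '[1,0,0,0,0,0,4,1,0,0,0,0,0,4,1,0,0,0,0,0,0]' | grep -E "pos|contact"; python3 -c "
from look import *
st()"; python3 -m handwheel '[1,0,0,0,0,0,4,1,0,0,0,0,0,4,1,0,0,0,0,0,0]' | grep -E "pos|contact"; python3 -c "
from look import *
st()"; done
```

```text
ee_pos: [0.5275, -0.2017, 0.1121]
contact_force: [-0.4, -0.0, 10.9]
t 14.25 p [ 0.5275 -0.2017  0.1121] yaw -23.752175694254117 tilt [ 0.0041 -0.0022 -1.    ] F [-0.3997 -0.0289 10.8592] T [-0.1481  0.3173  0.0736] w 0.012682255895360274 62.912986278533936 q [ 0.7282  0.5298 -0.5249  1.8707  0.3522  0.8287 -1.9628]
ee_pos: [0.5275, -0.2018, 0.1121]
contact_force: [-0.7, -0.8, 10.3]
t 14.625 p [ 0.5275 -0.2018  0.1121] yaw -31.751392593455943 tilt [ 0.0041 -0.0023 -1.    ] F [-0.7202 -0.7791 10.2544] T [-0.1401  0.3445  0.0442] w 0.012929792149906328 62.90348768234253 q [ 0.7036  0.5228 -0.4922  1.8715  0.3293  0.823  -2.0836]
```

```bash
python3 -m handwheel '[1,0,0,0,0,0,4,1,0,0,0,0,0,4,1,0,0,-0.3,0,0,4,1,0,0,-0.3,0,0,4,1,0,0,-0.3,0,0,4,1,0,0,0,0,0,0]' | grep -E "pos|contact"; python3 look.py w3 cast mouth mouthpiece wing
```

```text
ee_pos: [0.5271, -0.202, 0.1127]
contact_force: [-0.8, -0.5, 9.8]
t 15.375 p [ 0.5271 -0.202   0.1127] yaw -51.76477209498697 tilt [ 0.0034 -0.0023 -1.    ] F [-0.7571 -0.4972  9.7651] T [-0.3113  0.346  -0.0404] w 0.012960362189623846 62.668858766555786 q [ 0.6417  0.5066 -0.4109  1.8736  0.2721  0.8122 -2.3854]
cast [(np.float64(0.56), array([441.,  25.]), array([ 0.5045, -0.3688,  0.    ]))]
mouth [(np.float64(0.61), array([259., 111.]), array([ 0.5667, -0.2536,  0.044 ]))]
mouthpiece [(np.float64(0.63), array([259., 213.]), array([ 0.5171, -0.1907, -0.    ]))]
wing [(np.float64(0.79), array([259., 270.]), array([ 0.5141, -0.1872,  0.08  ])), (np.float64(0.33), array([ 16., 114.]), array([ 0.6583, -0.181 ,  0.08  ]))]
```

View pics/w3.png

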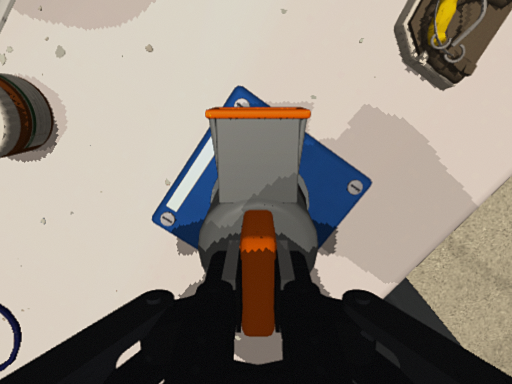

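```bash
python3 -m handwheel '[1,0,0,-0.8,0,0,0,0.6,0,0,0,0,0,0,0.3,0,0,0,0,0,0,0,0,0,0,0,0,0,0,0,0,0,0,0,0,0,0,0,-10,0,0,0,0,0,0,-30,0,0,0,0,0,0,-40,0,0,0,0,0,0,-40,0,0,0,0,0,0,0,0,0,0]'
cat > m3.py <<'E'
from look import *
st()
p=bot.camera("wrist"); save(p,"w4"); hsv=cv2.cvtColor(p["img"],cv2.COLOR_RGB2HSV)
org=(hsv[...,0]<20)&(hsv[...,1]>150)&(hsv[...,2]>80); c=cloud(p,org); c=c[np.hypot(c[:,0]-.526,c[:,1]+.201)<.1]
t=c[c[:,2]>c[:,2].max()-.008]; from meas2 import pca
print("wing",len(t),pca(t),np.median(t[:,2])); r=c[c[:,2]<c[:,2].max()-.025]; print("rim",len(r),pca(r),np.percentile(r[:,2],[5,95]))
m=bot.cut_out("cast",p)
if m:
    print(m[0]["conf"],m[0]["rect"]); c=cloud(p,m[0]["mask"]); c=c[c[:,2]>.004]
    print("cast",np.percentile(c,[1,50,99],axis=0)); b=cv2.minAreaRect((c[:,:2]*1000).astype(np.float32)); print(b)
    C=np.array(b[0])/1000; A=np.array([.5254,-.2008]); d=C-A; print("yaw to cast",np.degrees(np.arctan2(d[1],d[0])),np.hypot(*d))
print([(r["conf"],r["point"],at_z(p,r["point"],0)) for r in bot.tip_of("cast",p)[:2]])
E
sed -n '/^def pca/,/return/p' meas.py | sed '1i import numpy as np' > meas2.py
python3 m3.py
```

```text
t: 16.88
ee_pos: [0.528, -0.2015, 0.2364]
eef_rot: [-2.827, 1.37, -0.012]
contact_force: [0.1, -0.5, -0.8]
grip_width: 0.0855
grip_force: 0.0
t 16.875 p [ 0.528  -0.2015  0.2364] yaw -51.71908602774814 tilt [ 0.0072 -0.0032 -1.    ] F [ 0.106  -0.4845 -0.7561] T [ 0.0084 -0.0176  0.003 ] w 0.08547826721081862 0.0 q [ 0.6902  0.3505 -0.4626  1.7772  0.1793  1.0473 -2.3105]
wing 1017 (array([ 0.5278, -0.2029]), array([ 0.5268, -0.2017]), np.float64(-51.639106529504105)) 0.13051890712558747
rim 316 (array([ 0.5658, -0.2513]), array([ 0.5504, -0.2338]), np.float64(-24.016954099438028)) [0.0946 0.1037]
0.75 [348.7, 16.8, 77.0, 73.3]
cast [[ 0.4778 -0.3956  0.0053]
 [ 0.505  -0.3655  0.019 ]
 [ 0.5323 -0.3388  0.0388]]
((504.9393310546875, -366.3277282714844), (55.598175048828125, 61.43260955810547), 11.096457481384277)
yaw to cast -97.04651429058865 0.1667874929375942
[(0.69, [240.9, 170.2], array([[ 0.539 , -0.1834,  0.    ]])), (0.63, [381.5, 51.8], array([[ 0.5016, -0.3689,  0.    ]]))]
```

View pics/w4.png

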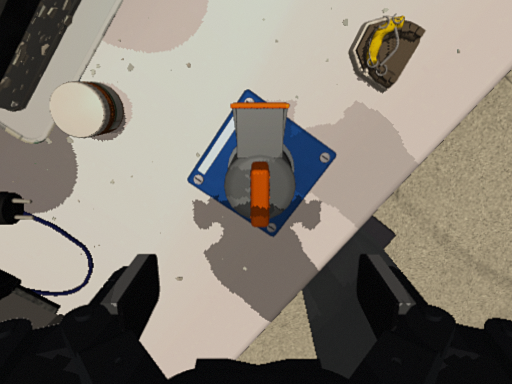

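```bash
python3 -m handwheel '[0,0,0,0,-0.2,-0.4,0,0,0,0,0,0,0,-10,0,0,0,0,0,0,-10,0,0,0,0,0,0,-10,0,0,0,0,0,0,-10,0,0,0,0,0,0,-10,0,0,0,0,0,0,-10,0,0,0,0,0,0,-10,0,0,0,0,0,0,-10,0,0,0,0,0,0,-10,0,0,0,0,0,0,-10]'
python3 -m handwheel '[0,0,0,0,0,0,-10,0,0,0,0,0,0,-10,0,0,0,0,0,0,-10,0,0,0,0,0,0,-10,0,0,0,0,0,0,-10,0,0,0,0,0,0,-10,0,0,0,0,0,0,-10,0,0,0,0,0,0,-10,0,0,0,0,0,0,0]'
python3 -c "
from look import *
st(); print(axes([.5265,-.2014,.113]))"
```

```text
t: 18.4
ee_pos: [0.5249, -0.2007, 0.2308]
eef_rot: [-2.856, -1.29, 0.01]
contact_force: [1.0, 0.3, -0.3]
grip_width: 0.0853
grip_force: 0.0
t: 19.52
ee_pos: [0.525, -0.2008, 0.2308]
eef_rot: [-1.368, -2.817, -0.002]
contact_force: [-0.1, -0.3, 0.1]
grip_width: 0.0855
grip_force: 0.0
t 19.525 p [ 0.525  -0.2008  0.2308] yaw 128.18170651735062 tilt [-0.0085  0.0055 -0.9999] F [-0.0969 -0.2753  0.1111] T [ 0.0125 -0.0338  0.0361] w 0.08551260115888373 0.0 q [ 1.1411  0.5705 -1.118   1.7619  0.5489  1.1757  0.5248]
[ -2.5582   1.1991 117.8054]
```

```bash
python3 -m handwheel '[0,0,0,0,-0.2,-0.55,0,0,0,0,0,0,0,0]' >/dev/null
python3 -c "
from look import *
st(); print(axes([.5265,-.2014,.113]))"
```

```text
t 19.775 p [ 0.5252 -0.2007  0.2318] yaw 128.18575749232352 tilt [ 0.0015 -0.0023 -1.    ] F [ 0.5298 -0.3708  0.3695] T [0.0313 0.02   0.0101] w 0.08513048700503657 0.0 q [ 1.1448  0.5611 -1.1198  1.7706  0.5512  1.1632  0.5219]
[ -0.9854   0.6226 118.8081]
```

```bash
python3 -m handwheel '[0,-1,0.6,30,0,0,0,0,0,0,40,0,0,0,0,0,0,30,0,0,0,0,0,0,12,0,0,0,0,0,0,6,0,0,0,0,0,0,0,0,0,0]'
python3 -m handwheel '[0.7,0,0,0,0,0,0,0.8,0,0,0,0,0,0,0.9,0,0,0,0,0,0,1,0,0,0,0,0,0,1,0,0,0,0,0,0,1,0,0,0,0,0,0,1,0,0,0,0,0,0]'
python3 -c "
from look import *
st()"
```

```text
t: 20.52
ee_pos: [0.5273, -0.2016, 0.1146]
eef_rot: [1.369, 2.824, -0.002]
contact_force: [0.7, 0.3, 0.8]
grip_width: 0.0854
grip_force: 0.0
t: 21.4
ee_pos: [0.5269, -0.2015, 0.1142]
eef_rot: [1.369, 2.824, -0.002]
contact_force: [0.4, 0.7, 3.8]
grip_width: 0.013
grip_force: 59.7
t 21.4 p [ 0.5269 -0.2015  0.1142] yaw 128.27755437685963 tilt [ 0.002  -0.0022 -1.    ] F [0.4352 0.6591 3.8013] T [ 0.0749  0.0986 -0.0017] w 0.012989093846070048 59.69479322433472 q [ 1.0471  0.6978 -0.9876  1.8596  0.7055  0.9781  0.4126]
```

```bash
python3 -m handwheel '[1,0,0,0,0,0,5,1,0,0,0,0,0,5,1,0,0,0.1,0,0,5,1,0,0,0,0,0,0]' | grep -E "pos|contact"
python3 -c "
from look import *
st()"
python3 -m handwheel '[1,0,0,0,0,0,5,1,0,0,0.1,0,0,5,1,0,0,0,0,0,5,1,0,0,0,0,0,0]' | grep -E "pos|contact"
python3 -c "
from look import *
st()"
```

```text
ee_pos: [0.5267, -0.2021, 0.1141]
contact_force: [-1.5, -1.7, 5.0]
t 21.9 p [ 0.5267 -0.2021  0.1141] yaw 113.29614441445503 tilt [ 0.0015 -0.0031 -1.    ] F [-1.4524 -1.6891  4.9523] T [-0.2677  0.2927 -0.0979] w 0.012677274582368279 59.97869789600372 q [ 1.0128  0.6681 -0.931   1.8607  0.6595  0.9528  0.1863]
ee_pos: [0.5265, -0.2021, 0.1139]
contact_force: [-1.7, -0.6, 6.6]
t 22.4 p [ 0.5265 -0.2021  0.1139] yaw 98.36236457172666 tilt [ 0.001  -0.0031 -1.    ] F [-1.6615 -0.6342  6.622 ] T [-0.2786  0.5188 -0.1569] w 0.012768782385461584 60.15442728996277 q [ 0.9766  0.6412 -0.8741  1.8618  0.6132  0.9298 -0.0388]
```

Target hand yaw 82.5 (mouth −97.5): 15.9° more, then let go, lift and look.

```bash
python3 -m handwheel '[1,0,0,0,0,0,5,1,0,0,0.1,0,0,5,1,0,0,0,0,0,5.9,1,0,0,0,0,0,0]' | grep -E "pos|contact"
python3 -c "
from look import *
st()"
python3 -m handwheel '[0.6,0,0,0,0,0,0,0.3,0,0,0,0,0,0,0,0,0,0,0,0,0,0,0,0,0,0,0,0,0,0,0,-10,0,0,0,0,0,0,-30,0,0,0,0,0,0,-40,0,0,0,0,0,0,-40,0,0,0,0,0,0,-40,0,0,0,0,0,0,0,0,0,0]'
cat > m4.py <<'E'
from look import *
from meas2 import pca
st()
for n in ["wrist","top"]:
    p=bot.camera(n); save(p,"f_"+n); hsv=cv2.cvtColor(p["img"],cv2.COLOR_RGB2HSV)
    org=(hsv[...,0]<20)&(hsv[...,1]>150)&(hsv[...,2]>80); c=cloud(p,org); c=c[np.hypot(c[:,0]-.526,c[:,1]+.201)<.1]; c=c[(c[:,2]>.06)&(c[:,2]<.15)]
    if len(c)>5:
        t=c[c[:,2]>c[:,2].max()-.012]; print(n,"wing",len(t),pca(t),np.median(t[:,2]))
        r=c[np.hypot(c[:,0]-.526,c[:,1]+.201)>.055]; print("rim",len(r),r.mean(0) if len(r) else 0)
    m=bot.cut_out("cast",p)
    if m: c=cloud(p,m[0]["mask"]); c=c[c[:,2]>.004]; print("cast",m[0]["conf"],m[0]["rect"],np.percentile(c,[1,50,99],axis=0),cv2.minAreaRect((c[:,:2]*1000).astype(np.float32)))
    for q in ["mouthpiece","mouth","cast"]: print(q,[(r["conf"],r["point"],at_z(p,r["point"],dict(mouthpiece=.036,mouth=.08,cast=0)[q])) for r in bot.tip_of(q,p)[:1]])
E
python3 m4.py
```

```text
ee_pos: [0.5262, -0.2019, 0.1138]
contact_force: [-3.2, -0.4, 6.9]
t 22.9 p [ 0.5262 -0.2019  0.1138] yaw 82.46336571751667 tilt [ 0.0004 -0.0028 -1.    ] F [-3.2152 -0.3555  6.8576] T [-0.1978  0.7594 -0.0799] w 0.013033999722438466 60.28754711151123 q [ 0.9353  0.6148 -0.8122  1.8634  0.5637  0.9077 -0.2782]
t: 24.15
ee_pos: [0.5288, -0.2013, 0.2778]
eef_rot: [2.357, 2.063, 0.004]
contact_force: [-0.1, 0.1, -1.0]
grip_width: 0.0854
grip_force: 0.0
t 24.15 p [ 0.5288 -0.2013  0.2778] yaw 82.39693752182107 tilt [ 0.008  -0.0052 -1.    ] F [-0.0568  0.1391 -1.0087] T [ 0.0064  0.0164 -0.0105] w 0.0854174007219164 0.0 q [ 1.05    0.4231 -0.9505  1.7197  0.3737  1.1824 -0.1332]
wrist wing 777 (array([ 0.5267, -0.2002]), array([ 0.5264, -0.2005]), np.float64(82.05035072546023)) 0.13003659202217163
rim 136 [ 0.5175 -0.2669  0.0957]
cast 0.6 [230.7, 254.4, 45.7, 47.5] [[ 0.4766 -0.392   0.0048]
 [ 0.5038 -0.3595  0.0187]
 [ 0.5311 -0.3384  0.0387]] ((504.9155578613281, -364.6333312988281), (53.50413131713867, 57.63682556152344), 11.960251808166504)
mouthpiece [(0.59, [254.8, 159.3], array([[ 0.5282, -0.2011,  0.036 ]]))]
mouth [(0.57, [253.7, 236.0], array([[ 0.5169, -0.275 ,  0.08  ]]))]
cast [(0.92, [254.9, 275.5], array([[ 0.5056, -0.3691,  0.    ]]))]
cast 0.76 [305.2, 207.0, 23.1, 21.1] [[ 0.4728 -0.3989  0.0074]
 [ 0.498  -0.367   0.0206]
 [ 0.5284 -0.3402  0.0388]] ((502.13812255859375, -368.31634521484375), (54.991817474365234, 60.42275619506836), 11.070735931396484)
mouthpiece []
mouth []
cast [(0.6, [316.3, 214.6], array([[ 0.5074, -0.3745,  0.    ]]))]
```

View pics/f_wrist.png

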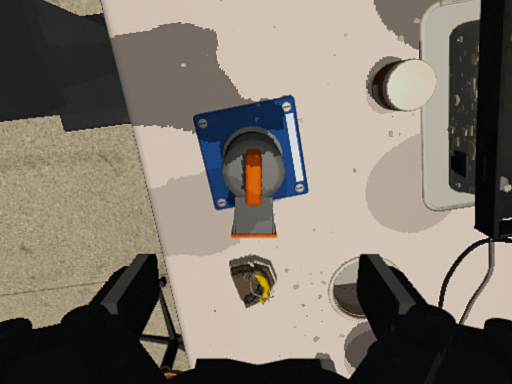

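```bash
python3 -c "
from bench import bot
print(bot.hand_in())"
```

```text
the job is handed in; nothing more can be done
None
```

The mouthpiece is back on the stub, screwed about 101° clockwise under the ribs and released, with its mouth within about 1° of the cast's centre by the wrist camera. The job took 24 s, I pressed the seal with about 13 N, and I saw no sign that the cast had moved.

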